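# Stir the drying beads, gauge the guide tube, present the rod's tip

### The job

Check the drying box with the gauge rod: lift the rod from its rest, stir the beads in the steel bowl with its tip until most of them have clearly shifted from where they lay, then push the rod down the slanting guide tube until its collar stops against the mouth, and draw it right out again. Finish while still holding the rod: keep it still and level in the gripper, touching nothing else, with its tip about 10 cm above the middle of the black reading tile so that it can be read. Keep every bead in the bowl and the fingers off them, and leave the bottle, the red box and the black tube rack where they stand.

Things in the scene. Friction and masses are not known exactly. Their poses are not given: they have to be found in the camera images.
- rod_grip (a point): Centre of the loose gauge rod's handle. Rod: 208 mm, 140 g, balancing 24 mm tipward of here; grey square handle 100 x 18 x 18 mm, then a steel disc collar (diameter 26, 8 thick), then a round steel stem (diameter 10, 100 long) tapered to 4 over its last 8 mm. x along the rod to the tip, y across, z up as it lies level in its rest, axis 60 mm above the bench. Grip the handle's sides (+-y) and lift straight up.
- rest: Fixed wooden rod rest. Origin on the bench under the handle's centre, x along the rod to its tip. Base plate 60 mm wide, 8 high. Two open-topped forks, 12 mm thick along x and 64 high, carry the rod at x = -40 (fork 37 wide) and x = +98 (29 wide); the handle between them is free.
- rod_collar (a point): Centre of the collar's front (tip-side) face, on the rod's axis, 58 mm from the handle's centre and 100 mm from the tip.
- rod_tip (a point): The very end of the rod's stem, on its axis, 158 mm from the handle's centre. Axes as the rod's: x along the rod, pointing out of the tip.
- port_mouth (a point): Centre of the upper rim of the fixed aluminium guide tube, 115 mm above the bench. Bore 16 mm, outside 26, length 120, slanting at 45 degrees, mouth up and towards the robot. z: out of the mouth along the tube (the rod enters along -z); y level. Its lower end meets a white box 85 x 70 mm, 93 high. Only the collar on the rim stops the rod, 100 mm down.
- bowl: Fixed round steel bowl, outside 118 mm in diameter, inside 110 mm, rim 35 mm above the bench; flat inner floor 5 mm above the bench. Origin at the centre of its underside on the bench. It holds seven loose beads.
- bead0_center (a point): Centre of white bead 0 (ball 20 mm in diameter, 10 g) lying on the bowl's floor; rolls freely.
- bead1_center (a point): Centre of white bead 1 (ball 20 mm in diameter, 10 g) lying on the bowl's floor; rolls freely.
- bead2_center (a point): Centre of white bead 2 (ball 20 mm in diameter, 10 g) lying on the bowl's floor; rolls freely.
- bead3_center (a point): Centre of white bead 3 (ball 20 mm in diameter, 10 g) lying on the bowl's floor; rolls freely.
- bead4_center (a point): Centre of white bead 4 (ball 20 mm in diameter, 10 g) lying on the bowl's floor; rolls freely.
- bead5_center (a point): Centre of white bead 5 (ball 20 mm in diameter, 10 g) lying on the bowl's floor; rolls freely.
- bead6_center (a point): Centre of white bead 6 (ball 20 mm in diameter, 10 g) lying on the bowl's floor; rolls freely.
- tile: Black reading tile 100 x 100 x 6 mm, flat on the bench, fixed. Origin at the centre of its underside, z up.
- bottle: Bystander: clear bottle with a blue cap, 60 mm in diameter, 140 mm high, loose. Origin at the centre of its underside.
- redbox: Bystander: open red box 90 x 120 x 70 mm, loose. Origin at the centre of its underside.
- rack: Bystander: black tube rack block 80 x 140 x 35 mm, loose. Origin at the centre of its underside.
There are look-alikes about, which are no part of the job. Leave any purple look-alike of the rest alone.

How it is judged:
By the outcome, as a careful person would: the job done as asked, in the order asked, and still so for the second after the job is handed in, while the arm keeps its last pose, push and grip.
It also fails if it takes over 72 s, if anything falls off the work surface, if the arm or the gripper's body presses on something with over 40 N, if the wrist force passes 120 N, or if a joint passes its speed limit or range.

### The arm

A 6-joint arm with a two-finger parallel gripper is mounted at the origin on the work surface. World frame = base frame: x ahead of the robot, y to its left, z up, the work surface at z = 0. Lengths are in mm, angles in rad, forces in N, time in s.
With the tool pointing down it reaches from about 350 to 975 mm from the base axis. Payload 7.1 kg.
Tool frame: the origin (TCP) lies at the very end of the fingers, on their centre line; the grasp point (between the pads) lies 19 mm behind it (ctrl.tcp_to_grasp is the distance from the TCP to the grasp point, in mm); z points along the fingers, x is the direction in which the jaws open and shut, and the axes are right-handed (so a half turn about z gives the same grasp; the last joint's range is limited). The gripper opens to 88 mm and grips with 3 to 60 N. Pads are 20 mm wide; open, the fingers measure 115 mm over their backs; the gripper's body (75 mm by 178 mm) begins 61 mm behind the grasp point.
Start: joints at [1.123, 0.423, 1.63, -0, 1.089, -0.019], TCP at [259.83, 568.413, 222.675] pointing down, gripper open.
Joint ranges: [-3, 3], [-0.9, 2.11], [0.09, 2.58], [-1.31, 4.45], [0.11, 2.69], [-2.54, 2.54]. Speed limits (rad/s): [2.39, 2.39, 3.01, 3.14, 3.14, 3.14].

### API

Orientations are given as a rotation vector (axis times angle).
In Python, from workcell import get_obs, viewer, ctrl, masks_of gives the robot as it stands. The module is installed in compiled form; this text tells all that it offers.
- The arm moves only by the shell command python3 -m inch 'ROWS'. ROWS is JSON, a list of rows, each an object of numbers: "tx", "ty", "tz": the shift along the tool's x, y, z in cm; "ax", "ay", "az": the turn, a rotation vector about the tool's x, y, z in degrees; "jaw": the opening, from 0 (shut) to 1 (fully open). In form: [{"tx": .., "ty": .., "tz": .., "ax": .., "ay": .., "az": .., "jaw": ..}, ...]. A call has 1 to 12 rows; each row shifts and turns the commanded pose from where the row before left it, along the tool's axes as they then stand; what a row does not reach is not made up. A row lasts 1/8 s, in which the tool goes at most 62.5 mm and 10.7 degrees, less where a joint would pass 70% of its speed; a pose out of reach is approached as far as the arm can. A call is refused whole if a number of a shift passes 6.25 or a number of a turn 10.7, either way. A call with a gripper value outside its range is refused whole. The fingers move at their own pace and stop on an object; the grip force is fixed at half the most. Time passes only in rows, so rows that do not move let the fingers close. It gives the time, the measured TCP pose, the force and the opening at its end, in the units of the state.
- get_obs(): the state, without advancing time (a new reading comes with each control period).
- viewer.get_image(name): name is "scene" or "top" or "wrist"; returns (picture, depth): 400x640x3 uint8, red, green, blue; 400x640 float32, mm along the optical axis (not along the pixel's ray), 0 where there is no reading.
- viewer.get_calibration(name): a dict with "fx", "fy", "cx", "cy" (pixels), "distortion" ([k1, k2, p1, p2, k3] as OpenCV has them; the pictures are not rectified), "rvec" (rotation vector, rad) and "tvec" (3), from world to camera coordinates, as OpenCV has them. Camera axes: x right, y down, z forward; pixel columns grow to the right and rows downward; lengths in mm; the calibration is good to about 2 mm. A picture is of the moment at which its call begins: read the wrist's pose just before it. get_calibration takes no time and is no camera call; for the wrist camera it gives the pose at the moment of the call.
- ctrl.close_job(): hands the job in, once; it reports no verdict.
Trained networks look in the newest picture that a camera, given by its name, has taken for a name from the list of things; names that differ only in an ending like _2 or _b are one class to them, and where a whole thing is asked for, a point or a joint stands for the part that bears it (a point fixed in the world has none). Each returns a list of dicts, best first, with "score" (0 to 1); they miss things now and then, are a little off and sometimes report something else, mostly with a low value. They report only what shows in the picture. A call takes as long as a camera call. They do not tell look-alikes from the thing itself.
- masks_of(camera, thing): "pixels" (400x640 bool, what is visible of it) and "location" ([column, row] in pixels, amid what is visible of it).
The state is a dict: "t": time; "qpos": joint angles; "qvel": joint speeds; "joint_torque": joint torques, N m; "ee_pos": TCP position; "orientation": TCP orientation; "ft_force": force on the tool from outside, world axes, zero at the start; "moment": the same for the moment, N m; "width": finger opening in mm.
Only numpy, scipy, OpenCV 4.12 (cv2) and the standard library are available. Lean on these libraries where they do the work, as an engineer would, in place of code of your own. Each camera call takes 0.05 s, during which the arm holds its last target. There are 200 camera calls.

## Working session

There is one attempt and no reset: what is moved stays moved. The work goes in short steps, Python scripts to look and compute and a shell command to move; the robot and the scene stay as the last step left them, time stands still between calls to the robot, and variables do not carry over. Pictures are saved under pics/ and viewed, about 8 in all and at most 12, crops included, and the job is handed in when it is done.

```bash
mkdir -p pics; ls
cat > h.py <<'E'
import numpy as np, cv2
from scipy.spatial.transform import Rotation as R
from workcell import get_obs, viewer, ctrl, masks_of
def cal(n):
    c=viewer.get_calibration(n); K=np.array([[c['fx'],0,c['cx']],[0,c['fy'],c['cy']],[0,0,1.]])
    return K,np.array(c['distortion'],float),R.from_rotvec(np.ravel(c['rvec'])).as_matrix(),np.ravel(c['tvec'])
def cloud(n,dep,mask,c=None):
    K,D,Rm,t=c or cal(n); v,u=np.nonzero(mask&(dep>0)); z=dep[v,u]
    p=cv2.undistortPoints(np.stack([u,v],1).astype(float)[:,None],K,D)[:,0]
    return (np.c_[p*z[:,None],z]-t)@Rm
def proj(n,P,c=None):
    K,D,Rm,t=c or cal(n); return cv2.projectPoints(np.atleast_2d(P).astype(float),Rm,t,K,D)[0][:,0]
def shot(n,f):
    im,d=viewer.get_image(n); cv2.imwrite('pics/'+f,im[:,:,::-1]); return im,d
E
python3 - <<'E'
from h import *
for n in ('top','scene'):
    im,d=shot(n,n+'0.png'); c=cal(n); print(n,'cam',-c[2].T@c[3])
    np.savez('pics/'+n+'0',im=im,d=d)
    for th in ('rod_grip','rest','port_mouth','bowl','bead0_center','tile','bottle','redbox','rack'):
        for r in masks_of(n,th)[:9]:
            P=cloud(n,d,r['pixels'],c)
            if len(P): print(th,round(r['score'],2),np.round(r['location']),len(P),'med',np.median(P,0).round(),'lo',np.percentile(P,3,axis=0).round(),'hi',np.percentile(P,97,axis=0).round())
print(get_obs())
E
```

```text
pics
top cam [ 2.96080605e+02 -5.85504384e-01  1.23692683e+03]
rod_grip 0.6 [319. 180.] 389 med [538. -14.  67.] lo [462. -36.   5.] hi [643.  12.  73.]
rest 0.96 [313. 182.] 778 med [529. -13.   9.] lo [450. -55.   4.] hi [608.  21.  64.]
rest 0.89 [376. 240.] 1040 med [ 357. -185.    9.] lo [ 276. -213.    4.] hi [ 431. -157.   64.]
rest 0.89 [452. 288.] 1242 med [ 220. -406.    9.] lo [ 140. -440.    3.] hi [ 303. -376.   63.]
rest 0.56 [180. 241.] 1209 med [349. 401.   9.] lo [272. 357.   3.] hi [424. 441.  62.]
port_mouth 0.91 [397. 144.] 1654 med [ 641. -250.   82.] lo [ 553. -286.    5.] hi [ 716. -215.  110.]
port_mouth 0.74 [313. 184.] 731 med [529. -14.   9.] lo [451. -56.   4.] hi [607.  21.  64.]
bowl 0.67 [228. 157.] 1102 med [603. 252.   7.] lo [547. 192.   0.] hi [656. 301.  37.]
bowl 0.43 [322. 177.] 345 med [535. -15.  68.] lo [461. -36.  58.] hi [644.  12.  73.]
bead0_center 0.64 [450. 134.] 1541 med [ 692. -418.   24.] lo [ 637. -474.    1.] hi [ 735. -352.   72.]
tile 0.94 [309. 129.] 951 med [696.  14.   6.] lo [645. -36.   1.] hi [742.  61.  11.]
bottle 0.71 [44
[... 1591 characters left out ...]
-1.] hi [ 740. -346.   69.]
{'t': 1.0, 'qpos': array([ 1.12301757e+00,  4.23085749e-01,  1.62991517e+00, -1.92274900e-05,
        1.08859444e+00, -1.90087766e-02]), 'qvel': array([ 1.87318339e-03, -8.76191912e-05, -1.79143045e-05, -1.40367021e-03,
        7.55441772e-04, -9.39579634e-04]), 'joint_torque': array([ 1.92827265e-04, -5.44587994e+01, -2.74047089e+01,  6.45237160e-02,
        1.68005662e-02, -5.65117250e-05]), 'ee_pos': array([259.82194952, 568.40961481, 222.67799249]), 'orientation': array([2.64316996e+00, 1.69798614e+00, 1.04081153e-05]), 'ft_force': array([0.0084674 , 0.68656752, 0.72055494]), 'moment': array([ 0.03141792,  0.024829  , -0.06341978]), 'width': 87.72244152691142}
```

Run:
```python
import cv2,numpy as np
a=cv2.imread('pics/top0.png')[90:310,140:500]
cv2.imwrite('pics/topc.png',cv2.resize(a,None,fx=2.2,fy=2.2,interpolation=cv2.INTER_CUBIC))
```

```text
(no output)
```

View pics/topc.png

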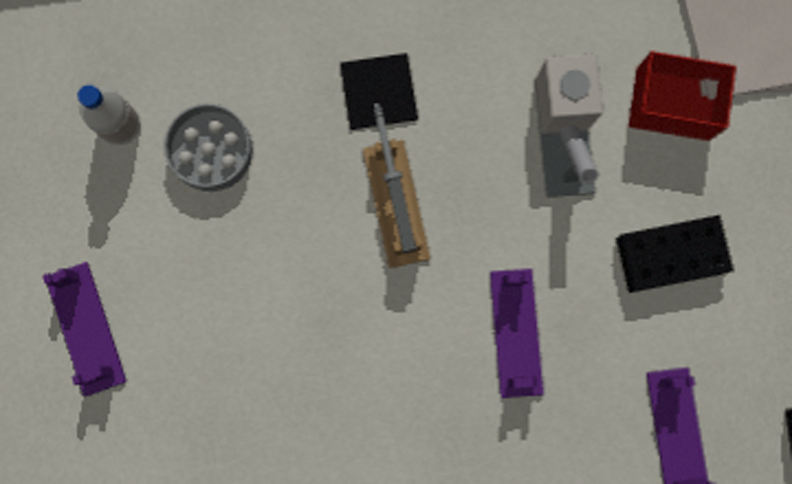

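View pics/scene0.png

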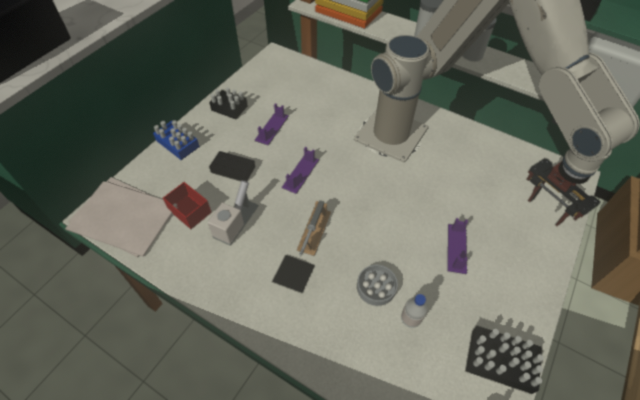

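The top view shows the wooden rest with the rod at about crop (400,195), its tip pointing up towards the tile at (378,92). The tube mouth is at (587,170) with its white box above it, and the bowl with seven beads is at (208,147). The three purple rests are decoys. Next I fit the geometry.

Run:
```python
from h import *
for n in ('top','scene'):
    z=np.load(f'pics/{n}0.npz'); im,d=z['im'],z['d']; c=cal(n)
    P=cloud(n,d,np.ones_like(d,bool),c); C=im[d>0].astype(int)
    # rod: high points near the rest
    m=(abs(P[:,0]-550)<120)&(abs(P[:,1]+15)<60)&(P[:,2]>56)&(P[:,2]<80)&(C.max(1)-C.min(1)<25)
    Q=P[m]; mu=Q[:,:2].mean(0); u=np.linalg.svd(Q[:,:2]-mu)[2][0]; u*=np.sign(u[0])
    s=(Q[:,:2]-mu)@u; 
    print(n,'rod yaw',np.degrees(np.arctan2(u[1],u[0])).round(1),'ends',(mu+u*s.min()).round(1),(mu+u*s.max()).round(1),'len',np.ptp(s).round(), 'grip',(mu+u*(s.max()-158)).round(1),(mu+u*(s.min()+50)).round(1))
    h=Q[s<s.min()+95]; print('handle top z',np.median(h[:,2]))
    # wood base
    m=(abs(P[:,0]-530)<120)&(abs(P[:,1]+15)<70)&(C[:,0]-C[:,2]>35); Q=P[m]
    r=cv2.minAreaRect(Q[:,:2].astype(np.float32)); print('wood',r)
    # bowl rim circle
    m=(np.hypot(P[:,0]-602,P[:,1]-248)<75)&(P[:,2]>29)&(P[:,2]<42); Q=P[m]
    A=np.c_[2*Q[:,:2],np.ones(len(Q))]; x=np.linalg.lstsq(A,(Q[:,:2]**2).sum(1),rcond=None)[0]
    print('bowl',x[:2].round(1),'r',np.sqrt(x[2]+x[:2]@x[:2]).round(1),len(Q))
    # tile
    m=(abs(P[:,0]-696)<75)&(abs(P[:,1]-14)<75)&(C.max(1)<60)&(P[:,2]<15); print('tile',cv2.minAreaRect(P[m][:,:2].astype(np.float32)))
    # tube / box
    m=(abs(P[:,0]-640)<120)&(abs(P[:,1]+250)<50)&(P[:,2]>20)&(P[:,2]<135); Q=P[m]
    t=Q[(Q[:,2]>84)&(Q[:,2]<97)]; print('boxtop',cv2.minAreaRect(t[t[:,0]>625][:,:2].astype(np.float32)))
    t=Q[(Q[:,0]<622)]
    for a in range(535,625,8):
        k=t[abs(t[:,0]-a)<4]
        if len(k)>3: print(a,len(k),'ymed',np.median(k[:,1]).round(1),'y',np.percentile(k[:,1],[3,97]).round(),'z',np.percentile(k[:,2],[5,90,99]).round())
    # beads
    m=(np.hypot(P[:,0]-602,P[:,1]-248)<52)&(C.min(1)>120)
    print('bead pts',m.sum(),P[m][:,2].max())
```

```text
top rod yaw 13.8 ends [457.3 -34.7] [658.9  14.9] len 208.0 grip [505.5 -22.8] [505.8 -22.7]
handle top z 69.48552605266212
wood ((534.7146606445312, -16.663349151611328), (177.2044677734375, 58.397918701171875), 13.996691703796387)
bowl [602.1 246. ] r 56.5 194
tile ((694.6881103515625, 11.37142562866211), (101.29380798339844, 97.07415771484375), 10.064151763916016)
boxtop ((681.2283325195312, -251.567626953125), (85.73503112792969, 72.71671295166016), 3.9855048656463623)
551 24 ymed -264.8 y [-276. -252.] z [104. 116. 121.]
559 33 ymed -266.2 y [-274. -252.] z [ 97. 124. 126.]
567 44 ymed -256.9 y [-272. -250.] z [ 27. 118. 124.]
575 33 ymed -253.4 y [-272. -250.] z [ 33. 111. 113.]
583 21 ymed -255.4 y [-270. -250.] z [ 85. 105. 108.]
591 19 ymed -256.5 y [-269. -249.] z [77. 96. 97.]
599 18 ymed -254.6 y [-266. -248.] z [66. 89. 90.]
607 19 ymed -256.7 y [-270. -247.] z [65. 81. 81.]
615 22 ymed -252.4 y [-268. -246.] z [49. 71. 76.]
623 7 ymed -255.2 y [-263. -245.] z [53. 66. 66.]
bead pts 95 28.171159759141233
scene rod yaw 13.4 ends [460.6 -32. ] [660.3  15.5] len 205.0 grip 
[... 263 characters left out ...]
5488739013672), 10.066574096679688)
boxtop ((684.304443359375, -247.52886962890625), (84.7130355834961, 72.60533905029297), 4.887348175048828)
551 8 ymed -262.8 y [-270. -250.] z [106. 111. 114.]
559 14 ymed -252.7 y [-270. -249.] z [102. 119. 121.]
567 34 ymed -254.3 y [-269. -248.] z [ 40. 118. 121.]
575 47 ymed -253.1 y [-268. -248.] z [ 27. 112. 116.]
583 42 ymed -257.3 y [-269. -247.] z [ 26. 107. 112.]
591 27 ymed -253.5 y [-268. -246.] z [ 75.  96. 102.]
599 31 ymed -252.9 y [-267. -245.] z [71. 89. 94.]
607 28 ymed -252.1 y [-266. -245.] z [55. 80. 84.]
615 30 ymed -250.2 y [-266. -244.] z [48. 72. 77.]
623 6 ymed -256.8 y [-263. -251.] z [56. 67. 71.]
bead pts 206 30.538781562078714
```

Run:
```python
import cv2,numpy as np
a=cv2.imread('pics/scene0.png')[165:255,195:285];b=cv2.imread('pics/top0.png')[100:190,365:455];c=cv2.imread('pics/top0.png')[120:210,185:275]
cv2.imwrite('pics/tube.png',np.hstack([cv2.resize(q,(266,266),interpolation=cv2.INTER_CUBIC) for q in (a,b,c)]))
```

```text
(no output)
```

View pics/tube.png

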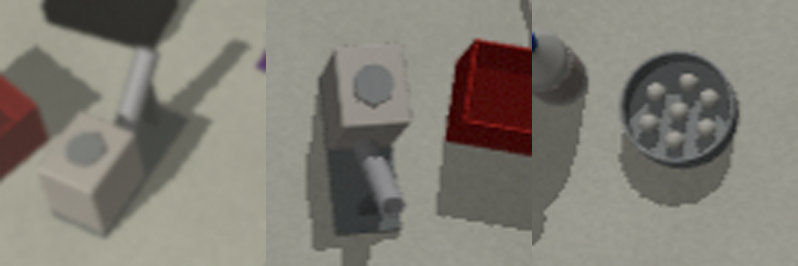

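Run:
```python
from h import *
def tool(yaw,tilt,flip):  # rod dir at yaw, tipped down by tilt; tool z down when tilt 0
    y,t=np.radians([yaw,tilt]); r=np.array([np.cos(y)*np.cos(t),np.sin(y)*np.cos(t),-np.sin(t)])
    z=np.array([-np.cos(y)*np.sin(t),-np.sin(y)*np.sin(t),-np.cos(t)])
    ty=-r if flip else r; return np.c_[np.cross(ty,z),ty,z]
for name,pos,yaw,tilt in [('pick',(506,-22),13.7,0),('bowl-45',(603,247),-45,65),('bowl-20',(603,247),-20,65),('bowl0',(603,247),0,65),('bowl-45,50',(603,247),-45,50),('port',(552,-260),4.6,45),('tile0',(545,12),0,0),('tile-30',(560,90),-30,0)]:
  for flip in (0,1):
    T=tool(yaw,tilt,flip); 
    g=np.array(pos,float)-(np.array([np.cos(np.radians(yaw)),np.sin(np.radians(yaw))])*158*np.cos(np.radians(tilt)) if tilt else 0)
    w=g-T[:2,2]*200; q1=np.arctan2(w[1],w[0])
    for pit in (1.7,2.0,2.3):
        M=(R.from_euler('ZY',[q1,pit]).as_matrix().T@T@R.from_euler('z',np.pi).as_matrix().T)
        e=R.from_matrix(M).as_euler('ZYZ'); print(name,'AB'[flip],'w',w.round(),pit,e.round(2))
```

```text
pick A w [506. -22.] 1.7 [ 0.    1.44 -1.85]
pick A w [506. -22.] 2.0 [ 0.    1.14 -1.85]
pick A w [506. -22.] 2.3 [ 0.    0.84 -1.85]
pick B w [506. -22.] 1.7 [-0.    1.44  1.29]
pick B w [506. -22.] 2.0 [0.   1.14 1.29]
pick B w [506. -22.] 2.3 [-0.    0.84  1.29]
bowl-45 A w [684. 166.] 1.7 [ 1.02  2.   -0.38]
bowl-45 A w [684. 166.] 2.0 [ 0.93  1.83 -0.64]
bowl-45 A w [684. 166.] 2.3 [ 0.89  1.64 -0.88]
bowl-45 B w [684. 166.] 1.7 [1.02 2.   2.77]
bowl-45 B w [684. 166.] 2.0 [0.93 1.83 2.5 ]
bowl-45 B w [684. 166.] 2.3 [0.89 1.64 2.26]
bowl-20 A w [711. 208.] 1.7 [ 0.81  2.3  -0.66]
bowl-20 A w [711. 208.] 2.0 [ 0.66  2.08 -0.91]
bowl-20 A w [711. 208.] 2.3 [ 0.59  1.84 -1.1 ]
bowl-20 B w [711. 208.] 1.7 [0.81 2.3  2.48]
bowl-20 B w [711. 208.] 2.0 [0.66 2.08 2.24]
bowl-20 B w [711. 208.] 2.3 [0.59 1.84 2.05]
bowl0 A w [717. 247.] 1.7 [ 0.51  2.49 -1.01]
bowl0 A w [717. 247.] 2.0 [ 0.38  2.22 -1.19]
bowl0 A w [717. 247.] 2.3 [ 0.32  1.94 -1.31]
bowl0 B w [717. 247.] 1.7 [0.51 2.49 2.13]
bowl0 B w [717. 247.] 2.0 [0.38 2.22 1.95]
bowl0 B w [717. 247.] 2.3 [0.32 1.94 1.83]
bowl-45,
[... 425 characters left out ...]
.93]
port B w [ 582. -258.] 1.7 [-0.41  2.12  0.98]
port B w [ 582. -258.] 2.0 [-0.36  1.85  1.1 ]
port B w [ 582. -258.] 2.3 [-0.34  1.56  1.21]
tile0 A w [545.  12.] 1.7 [-0.    1.44 -1.55]
tile0 A w [545.  12.] 2.0 [-0.    1.14 -1.55]
tile0 A w [545.  12.] 2.3 [ 0.    0.84 -1.55]
tile0 B w [545.  12.] 1.7 [-0.    1.44  1.59]
tile0 B w [545.  12.] 2.0 [-0.    1.14  1.59]
tile0 B w [545.  12.] 2.3 [0.   0.84 1.59]
tile-30 A w [560.  90.] 1.7 [-0.    1.44 -0.89]
tile-30 A w [560.  90.] 2.0 [-0.    1.14 -0.89]
tile-30 A w [560.  90.] 2.3 [-0.    0.84 -0.89]
tile-30 B w [560.  90.] 1.7 [0.   1.44 2.25]
tile-30 B w [560.  90.] 2.0 [0.   1.14 2.25]
tile-30 B w [560.  90.] 2.3 [-0.    0.84  2.25]
```

```bash
cat >> h.py <<'E'
def tool(yaw,tilt):  # rod along tool +y, at yaw, tip lowered by tilt (deg)
    y,t=np.radians([yaw,tilt]); r=np.array([np.cos(y)*np.cos(t),np.sin(y)*np.cos(t),-np.sin(t)])
    z=np.array([-np.cos(y)*np.sin(t),-np.sin(y)*np.sin(t),-np.cos(t)]); return np.c_[np.cross(r,z),r,z]
def plan(T,p):  # turn about current tool axes; shift in tool axes before the turn, and after it
    o=get_obs(); C=R.from_rotvec(o['orientation']).as_matrix(); d=(np.array(p)-o['ee_pos'])/10
    print('turn deg',np.degrees(R.from_matrix(C.T@T).as_rotvec()).round(1),'| cm before',(C.T@d).round(2),'| cm after',(T.T@d).round(2),'| q',o['qpos'].round(2),'t',round(o['t'],2))
E
python3 -c "
from h import *
plan(tool(13.7,0),[513,-20.3,150])"
```

```text
turn deg [  0.    0.  -38.3] | cm before [-43.02  47.5    7.27] | cm after [-63.19  10.65   7.27] | q [ 1.12  0.42  1.63 -0.    1.09 -0.02] t 1.0
```

```bash
python3 -m inch '[{"az":-9.6,"jaw":1},{"az":-9.6},{"az":-9.6},{"az":-9.5},{"tx":-3,"ty":0.5,"tz":0.4},{"tx":-5.8,"ty":1,"tz":0.65},{"tx":-5.8,"ty":1,"tz":0.65},{"tx":-5.8,"ty":1,"tz":0.65},{"tx":-5.8,"ty":1,"tz":0.65},{"tx":-5.8,"ty":1,"tz":0.65},{"tx":-5.8,"ty":1,"tz":0.65},{"tx":-5.8,"ty":1,"tz":0.65}]'; python3 -c "
from h import *
plan(tool(13.7,0),[513,-20.3,150])"
```

```text
turn deg [  0.    0.  -38.3] | cm before [-43.02  47.5    7.27] | cm after [-63.19  10.65   7.27] | q [ 1.12  0.42  1.63 -0.    1.09 -0.02] t 1.0$[0]: bad value
```

```bash
python3 -m inch '[{"tx":0,"ty":0,"tz":0,"ax":0,"ay":0,"az":-9.6,"jaw":1},{"tx":0,"ty":0,"tz":0,"ax":0,"ay":0,"az":-9.6,"jaw":1},{"tx":0,"ty":0,"tz":0,"ax":0,"ay":0,"az":-9.6,"jaw":1},{"tx":0,"ty":0,"tz":0,"ax":0,"ay":0,"az":-9.5,"jaw":1},{"tx":-3,"ty":0.5,"tz":0.4,"ax":0,"ay":0,"az":0,"jaw":1},{"tx":-5.8,"ty":1,"tz":0.65,"ax":0,"ay":0,"az":0,"jaw":1},{"tx":-5.8,"ty":1,"tz":0.65,"ax":0,"ay":0,"az":0,"jaw":1},{"tx":-5.8,"ty":1,"tz":0.65,"ax":0,"ay":0,"az":0,"jaw":1},{"tx":-5.8,"ty":1,"tz":0.65,"ax":0,"ay":0,"az":0,"jaw":1},{"tx":-5.8,"ty":1,"tz":0.65,"ax":0,"ay":0,"az":0,"jaw":1},{"tx":-5.8,"ty":1,"tz":0.65,"ax":0,"ay":0,"az":0,"jaw":1},{"tx":-5.8,"ty":1,"tz":0.65,"ax":0,"ay":0,"az":0,"jaw":1}]'; python3 -c "
from h import *
plan(tool(13.7,0),[513,-20.3,150])"
```

```text
t: 2.5
ee_pos: [437.0, 161.0, 173.3]
orientation: [1.939, 2.471, 0.001]
ft_force: [1.0, 0.7, -0.4]
width: 88.0
turn deg [ 0.1 -0.   0. ] | cm before [-19.42   3.08   2.33] | cm after [-19.42   3.09   2.33] | q [ 0.33  0.26  2.01  0.    0.86 -1.48] t 2.5
```

All keys are required in each row. On to a position above the rod, then a look with the wrist camera.

```bash
python3 -m inch '[{"tx":-5,"ty":0.8,"tz":0.6,"ax":0,"ay":0,"az":0,"jaw":1},{"tx":-5,"ty":0.8,"tz":0.6,"ax":0,"ay":0,"az":0,"jaw":1},{"tx":-5,"ty":0.8,"tz":0.6,"ax":0,"ay":0,"az":0,"jaw":1},{"tx":-4.4,"ty":0.7,"tz":0.5,"ax":0,"ay":0,"az":0,"jaw":1},{"tx":0,"ty":0,"tz":0,"ax":0,"ay":0,"az":0,"jaw":1},{"tx":0,"ty":0,"tz":0,"ax":0,"ay":0,"az":0,"jaw":1}]'
python3 - <<'E'
from h import *
c=cal('wrist'); im,d=shot('wrist','w1.png'); o=get_obs(); print(o['ee_pos'],'cam',-c[2].T@c[3],'axis',c[2][2])
P=cloud('wrist',d,np.ones_like(d,bool),c); C=im[d>0].astype(int)
m=(abs(P[:,0]-550)<120)&(abs(P[:,1]+15)<60)&(P[:,2]>62)&(P[:,2]<80)&(C.max(1)-C.min(1)<25); Q=P[m]
print(len(Q)); mu=Q[:,:2].mean(0); u=np.linalg.svd(Q[:,:2]-mu,full_matrices=False)[2][0]; u*=np.sign(u[0]); s=(Q[:,:2]-mu)@u
print('yaw',np.degrees(np.arctan2(u[1],u[0])),(mu+u*s.min()),(mu+u*s.max()),np.ptp(s),Q[:,2].mean(), 'y at x=513',mu[1]+(513-mu[0])*u[1]/u[0])
plan(tool(13.7,0),[513,-20.3,41])
E
```

```text
t: 3.25
ee_pos: [511.9, -18.1, 150.1]
orientation: [-1.94, -2.47, 0.0]
ft_force: [-0.3, -0.1, -0.1]
width: 88.1
[511.81694772 -17.68215647 150.17915231] cam [435.53090063 -38.31414321 311.13897345] axis [ 0.27495238  0.06711849 -0.95911224]
2930
yaw 13.467798890734645 [457.38826044 -35.33256319] [656.66307807  12.39065302] 204.9096344869274 67.43609831050463 y at x=513 -22.01441741346827
turn deg [-0.  -0.   0.1] | cm before [-0.29  0.06 10.92] | cm after [-0.28  0.05 10.92] | q [-0.06  0.36  1.93  0.    0.85 -1.87] t 3.3
```

View pics/w1.png

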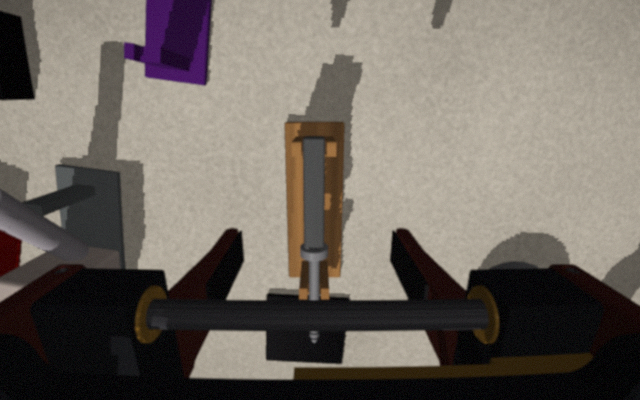

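The wrist view shows the rod in the wooden rest between the open fingers: handle at (314,140–250), collar at (314,255), tip at (314,338) over the tile. Now I descend and grip.

```bash
python3 -m inch '[{"tx":-0.35,"ty":0.1,"tz":3,"ax":0,"ay":0,"az":0,"jaw":1},{"tx":0,"ty":0,"tz":4,"ax":0,"ay":0,"az":0,"jaw":1},{"tx":0,"ty":0,"tz":2.5,"ax":0,"ay":0,"az":0,"jaw":1},{"tx":0,"ty":0,"tz":1.4,"ax":0,"ay":0,"az":0,"jaw":1},{"tx":0,"ty":0,"tz":0,"ax":0,"ay":0,"az":0,"jaw":1},{"tx":0,"ty":0,"tz":0,"ax":0,"ay":0,"az":0,"jaw":0},{"tx":0,"ty":0,"tz":0,"ax":0,"ay":0,"az":0,"jaw":0},{"tx":0,"ty":0,"tz":0,"ax":0,"ay":0,"az":0,"jaw":0},{"tx":0,"ty":0,"tz":0,"ax":0,"ay":0,"az":0,"jaw":0},{"tx":0,"ty":0,"tz":0,"ax":0,"ay":0,"az":0,"jaw":0},{"tx":0,"ty":0,"tz":0,"ax":0,"ay":0,"az":0,"jaw":0},{"tx":0,"ty":0,"tz":0,"ax":0,"ay":0,"az":0,"jaw":0}]'
```

```text
t: 4.8
ee_pos: [514.1, -21.6, 41.1]
orientation: [-1.94, -2.471, 0.0]
ft_force: [0.4, 0.4, -0.0]
width: 21.2
```

```bash
python3 -m inch '[{"tx":0,"ty":0,"tz":0,"ax":0,"ay":0,"az":0,"jaw":0},{"tx":0,"ty":0,"tz":0,"ax":0,"ay":0,"az":0,"jaw":0},{"tx":0,"ty":0,"tz":-1,"ax":0,"ay":0,"az":0,"jaw":0},{"tx":0,"ty":0,"tz":-3,"ax":0,"ay":0,"az":0,"jaw":0},{"tx":0,"ty":0,"tz":-4,"ax":0,"ay":0,"az":0,"jaw":0},{"tx":0,"ty":0,"tz":-4,"ax":0,"ay":0,"az":0,"jaw":0},{"tx":0,"ty":0,"tz":-4,"ax":0,"ay":0,"az":0,"jaw":0},{"tx":0,"ty":0,"tz":-4,"ax":0,"ay":0,"az":0,"jaw":0},{"tx":0,"ty":0,"tz":-4,"ax":0,"ay":0,"az":0,"jaw":0},{"tx":0,"ty":0,"tz":-1,"ax":0,"ay":0,"az":0,"jaw":0},{"tx":0,"ty":0,"tz":0,"ax":0,"ay":0,"az":0,"jaw":0}]'
python3 - <<'E'
from h import *
c=cal('wrist'); im,d=shot('wrist','w2.png'); o=get_obs(); np.savez('pics/w2',im=im,d=d)
T=R.from_rotvec(o['orientation']).as_matrix(); P=cloud('wrist',d,np.ones_like(d,bool),c); C=im[d>0].astype(int)
L=(P-o['ee_pos'])@T   # tool frame
m=(abs(L[:,0])<20)&(L[:,1]>-70)&(L[:,1]<190)&(abs(L[:,2]+19)<30); Q=L[m]; print(len(Q))
for a in range(-65,185,10):
    k=Q[abs(Q[:,1]-a)<5]
    if len(k)>5: print(a,len(k),'x',np.percentile(k[:,0],[5,50,95]).round(1),'z',np.percentile(k[:,2],[2,20,50]).round(1))
print('maxy',np.sort(Q[:,1])[[0,5,-6,-1]],o['ee_pos'],o['width'],o['ft_force'])
plan(tool(-45,65),[513,-20.3,41])
E
```

```text
t: 6.18
ee_pos: [513.9, -21.6, 291.2]
orientation: [1.94, 2.471, 0.0]
ft_force: [-0.4, 0.3, -1.7]
width: 17.6
8366
-55 816 x [-9.7 -1.9  5.8] z [-28.9 -28.1 -27.4]
-45 807 x [-9.8 -1.9  6.3] z [-29.  -28.2 -27.7]
-35 765 x [-9.9 -1.5  6.4] z [-29.1 -28.3 -27.7]
-25 711 x [-9.7 -2.   6.2] z [-29.  -28.3 -27.8]
-15 2257 x [-18.4  -1.   15.5] z [-47.9 -40.2 -28.1]
-5 782 x [-10.7  -1.5   7.2] z [-48.  -28.8 -27.9]
5 680 x [-10.7  -1.8   7.2] z [-43.1 -28.4 -27.8]
15 381 x [-9.8 -2.   6.3] z [-29.  -28.2 -27.7]
35 152 x [-9.4 -1.5  6.1] z [-28.8 -28.4 -27.9]
45 789 x [-12.7  -1.5   9.2] z [-32.4 -31.2 -29.1]
55 43 x [-10.9  -2.6   1.4] z [-31.1 -27.5 -23.9]
65 181 x [-6.3 -1.5  3.3] z [-24.5 -23.5 -22.8]
maxy [-58.08023932 -57.94318905  69.48445755  70.6250999 ] [513.36452962 -21.53813864 290.12442413] 17.58412085077096 [-0.06094699  0.64847639 -2.62138632]
turn deg [58.9 33.2 52.1] | cm before [ 0.12  0.03 24.91] | cm after [ 0.06 22.53 10.63] | q [-0.07  0.18  1.8  -0.    1.16 -1.88] t 6.22
```

View pics/w2.png

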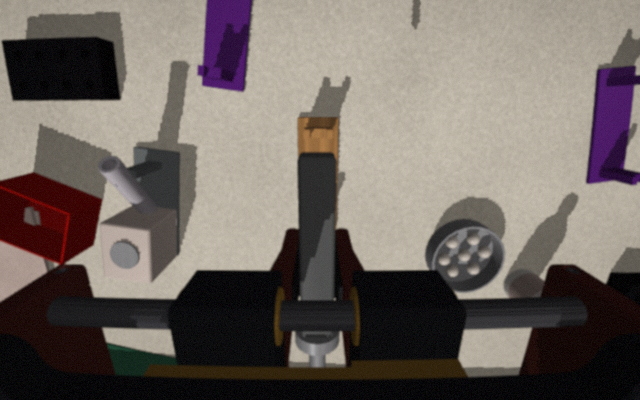

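The rod is held level: the handle's rear end is at tool y=-58, so the tip sits at tool (0,150,-19). The tube, with its bore at (110,165), and the bowl at (465,255) are visible. Next I fit the tube as a cylinder from all the clouds.

Run:
```python
from h import *
from scipy.optimize import least_squares
clouds={}
for n in ('top','scene','wrist'):
    z=np.load('pics/w2.npz' if n=='wrist' else f'pics/{n}0.npz'); P=cloud(n,z['d'],np.ones_like(z['d'],bool))
    m=(P[:,0]>535)&(P[:,0]<622)&(abs(P[:,1]+258)<26)&(abs(P[:,2]-(115-(P[:,0]-552)))<24)&(P[:,2]>30); clouds[n]=P[m]
def f(q,Q):
    y=np.radians(q[2]); t=np.radians(q[3]); a=np.array([-np.cos(y)*np.cos(t),-np.sin(y)*np.cos(t),np.sin(t)]); o=np.array([q[0],q[1],115.])
    v=Q-o; s=v@a; return np.linalg.norm(v-np.outer(s,a),axis=1)-13,s
clouds['all']=np.vstack([clouds['top'],clouds['scene'],clouds['wrist'][::4]])
for n,Q in clouds.items():
    for free in (1,0):
        fun=(lambda q:f(np.r_[q,45],Q)[0])
        r=least_squares(fun,[552,-259,4.6],loss='soft_l1',f_scale=1.5) if free else least_squares(lambda q:fun(np.r_[q,4.5]),[552,-259],loss='soft_l1',f_scale=1.5)
        q=np.r_[r.x,[] if free else [4.5],45]; e,s=f(q,Q); k=abs(e)<2.5
        print(n,len(Q),k.mean().round(2),q.round(1),'s ends',np.percentile(s[k],[1,97,99,99.8]).round(1))
c=cal('wrist'); P=cloud('wrist',np.load('pics/w2.npz')['d'],np.ones((400,640),bool),c)
t=P[(abs(P[:,0]-682)<60)&(abs(P[:,1]+250)<55)&(abs(P[:,2]-93)<5)&(P[:,0]>630)]; print('box',cv2.minAreaRect(t[:,:2].astype(np.float32)))
m=(np.hypot(P[:,0]-602,P[:,1]-248)<75)&(P[:,2]>30)&(P[:,2]<41); Q=P[m]
A=np.c_[2*Q[:,:2],np.ones(len(Q))]; x=np.linalg.lstsq(A,(Q[:,:2]**2).sum(1),rcond=None)[0]; print('bowl',x[:2].round(1),np.sqrt(x[2]+x[:2]@x[:2]))
```

```text
top 211 0.79 [ 553.4 -264.5    4.7   45. ] s ends [-93.6   1.1   2.7   4.3]
top 211 0.78 [ 553.4 -264.4    4.5   45. ] s ends [-93.5   0.5   2.2   4.3]
scene 226 0.73 [ 552.2 -262.7    5.    45. ] s ends [-90.2  -4.2  -2.5  -2.4]
scene 226 0.73 [ 552.2 -262.4    4.5   45. ] s ends [-90.2  -4.2  -2.4  -2.4]
wrist 1325 0.84 [ 549.1 -263.9    4.9   45. ] s ends [-102.2   -3.5   -2.6   -2.3]
wrist 1325 0.84 [ 549.  -263.6    4.5   45. ] s ends [-102.1   -3.6   -2.7   -2.3]
all 769 0.77 [ 551.5 -264.     5.1   45. ] s ends [-96.7  -1.9  -0.8   1.4]
all 769 0.76 [ 551.4 -263.6    4.5   45. ] s ends [-96.6  -1.9  -0.9   1.4]
box ((680.4158325195312, -250.4105224609375), (85.7437744140625, 69.37786865234375), 4.679975986480713)
bowl [601.4 244.5] 56.67961326171728
```

```bash
python3 - <<'E'
from h import *
for n,f in (('wrist','w2'),('top','top0'),('scene','scene0')):
    z=np.load(f'pics/{f}.npz'); d=z['d']; P=cloud(n,d,np.ones_like(d,bool)); C=z['im'][d>0].astype(int)
    full=np.zeros(d.shape+(3,)); full[d>0]=P
    b=(d>0)&(np.hypot(full[...,0]-602.5,full[...,1]-246)<50)&(full[...,2]>18)&(full[...,2]<32)
    k,l,st,ce=cv2.connectedComponentsWithStats(b.astype(np.uint8),connectivity=4)
    print(n,[(full[l==i].mean(0)-[602.5,246,0]).round().astype(int).tolist()+[int(st[i,4])] for i in range(1,k) if st[i,4]>4])
E
python3 -c "
from h import *
T=tool(-45,65); off=T@np.array([0,150,-19])
for z in (80,): 
  t=np.array([602.5,246,z]); print(t-off); plan(T,t-off)
print(T.round(3), (T.T@[1,0,0]).round(3),(T.T@[0,1,0]).round(3),(T.T@[0,0,1]).round(3))
"
```

```text
wrist [[-33, 2, 21, 78], [-20, -30, 21, 72], [-16, 29, 21, 76], [-2, -1, 21, 76], [12, -32, 21, 73], [17, 23, 21, 69], [29, -10, 21, 65]]
top [[30, -7, 22, 25], [18, 25, 23, 28], [13, -29, 22, 29], [-2, 1, 23, 25], [-15, 31, 23, 27], [-19, -28, 22, 28], [-33, 4, 23, 29]]
scene [[-15, -26, 23, 25], [-29, 6, 22, 24], [15, -28, 21, 25], [2, 2, 22, 22], [-12, 34, 22, 21], [33, -5, 21, 23], [20, 27, 23, 28]]
[545.49829293 303.00170707 207.91642108]
turn deg [58.9 33.2 52.1] | cm before [30.76 10.84  8.22] | cm after [25.22 -1.29 22.21] | q [-0.07  0.18  1.8  -0.    1.16 -1.88] t 6.22
[[ 0.707  0.299 -0.641]
 [ 0.707 -0.299  0.641]
 [-0.    -0.906 -0.423]] [ 0.707  0.299 -0.641] [ 0.707 -0.299  0.641] [-0.    -0.906 -0.423]
```

```bash
python3 -m inch '[{"tx":0,"ty":0,"tz":0,"ax":0,"ay":0,"az":9.8,"jaw":0},{"tx":0,"ty":0,"tz":0,"ax":0,"ay":0,"az":9.8,"jaw":0},{"tx":0,"ty":0,"tz":0,"ax":0,"ay":0,"az":9.8,"jaw":0},{"tx":0,"ty":0,"tz":0,"ax":0,"ay":0,"az":9.8,"jaw":0},{"tx":0,"ty":0,"tz":0,"ax":0,"ay":0,"az":9.8,"jaw":0},{"tx":0,"ty":0,"tz":0,"ax":0,"ay":0,"az":9.6,"jaw":0},{"tx":0,"ty":0,"tz":0,"ax":10.6,"ay":0,"az":0,"jaw":0},{"tx":0,"ty":0,"tz":0,"ax":10.6,"ay":0,"az":0,"jaw":0},{"tx":0,"ty":0,"tz":0,"ax":10.6,"ay":0,"az":0,"jaw":0},{"tx":0,"ty":0,"tz":0,"ax":10.6,"ay":0,"az":0,"jaw":0},{"tx":0,"ty":0,"tz":0,"ax":10.6,"ay":0,"az":0,"jaw":0},{"tx":0,"ty":0,"tz":0,"ax":10.6,"ay":0,"az":0,"jaw":0}]'
python3 -c "
from h import *
T=tool(-45,65); off=T@np.array([0,150,-19])
t=np.array([616.5,233,85]); print(t-off); plan(T,t-off)"
```

```text
t: 7.72
ee_pos: [514.0, -21.9, 289.3]
orientation: [-1.903, -0.789, 0.495]
ft_force: [0.1, -0.3, -1.2]
width: 17.7
[559.49829293 290.00170707 212.91642108]
turn deg [ 1.   0.1 -0. ] | cm before [25.3  -1.39 20.24] | cm after [25.27 -1.04 20.31] | q [-0.31  0.71  1.4   0.48  2.05 -1.11] t 7.72
```

```bash
python3 -m inch '[{"tx":1.8,"ty":-0.1,"tz":1.5,"ax":1,"ay":0,"az":0,"jaw":0},{"tx":3.2,"ty":-0.15,"tz":2.55,"ax":0,"ay":0,"az":0,"jaw":0},{"tx":3.2,"ty":-0.15,"tz":2.55,"ax":0,"ay":0,"az":0,"jaw":0},{"tx":3.2,"ty":-0.15,"tz":2.55,"ax":0,"ay":0,"az":0,"jaw":0},{"tx":3.2,"ty":-0.15,"tz":2.55,"ax":0,"ay":0,"az":0,"jaw":0},{"tx":3.2,"ty":-0.15,"tz":2.55,"ax":0,"ay":0,"az":0,"jaw":0},{"tx":3.2,"ty":-0.15,"tz":2.55,"ax":0,"ay":0,"az":0,"jaw":0},{"tx":2.5,"ty":-0.1,"tz":2,"ax":0,"ay":0,"az":0,"jaw":0},{"tx":1.8,"ty":-0.1,"tz":1.5,"ax":0,"ay":0,"az":0,"jaw":0},{"tx":0,"ty":0,"tz":0,"ax":0,"ay":0,"az":0,"jaw":0},{"tx":0,"ty":0,"tz":0,"ax":0,"ay":0,"az":0,"jaw":0}]'
python3 - <<'E'
from h import *
T=tool(-45,65); off=T@np.array([0,150,-19]); plan(T,np.array([616.5,233,85])-off)
o=get_obs(); Tc=R.from_rotvec(o['orientation']).as_matrix(); print('tip fk',o['ee_pos']+Tc@[0,150,-19])
im,d=shot('top','top1.png'); im2,d2=shot('scene','sc1.png'); w,dw=shot('wrist','w3.png')
for n,i in (('top',im),('scene',im2),('wrist',w)):
    u=proj(n,o['ee_pos']+Tc@[0,150,-19])[0]; print(n,u)
u=proj('top',[602,246,20])[0].astype(int); v=proj('scene',[602,246,40])[0].astype(int)
cr=lambda i,u,s:cv2.resize(i[max(u[1]-s,0):u[1]+s,u[0]-s:u[0]+s],(390,390),interpolation=cv2.INTER_CUBIC)
cv2.imwrite('pics/c1.png',np.hstack([cr(im,u,55),cr(im2,v,55)])[:,:,::-1]); print(u,v)
E
```

```text
t: 9.1
ee_pos: [558.9, 290.2, 214.7]
orientation: [-1.894, -0.787, 0.497]
ft_force: [0.9, -0.5, -0.6]
width: 17.7
turn deg [0.4 0.1 0. ] | cm before [0.03 0.19 0.03] | cm after [0.03 0.19 0.03] | q [ 0.11  0.83  1.37  0.8   1.78 -0.87] t 9.1
tip fk [616.7143631  232.61795233  87.43368841]
top [234.70841047 146.14561715]
scene [372.52535549 275.21012595]
wrist [319.2406038  448.74385374]
[234 156] [377 280]
```

View pics/c1.png

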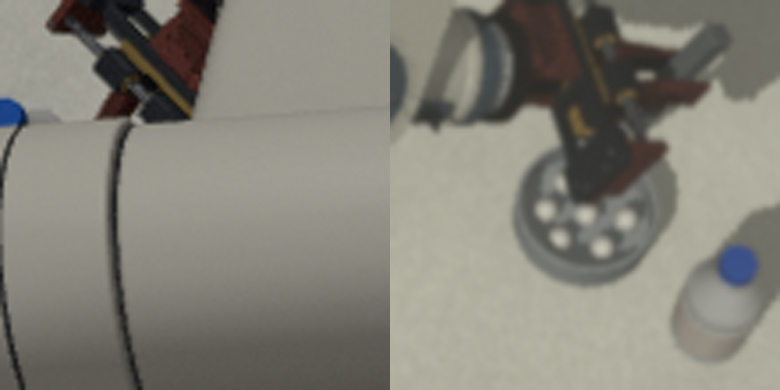

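The scene crop shows the bowl and beads below the gripper, which is well clear of the bottle (bottle at crop (715,300), bowl at (585,215)). I lower the tip into the gap.

```bash
python3 -m inch '[{"tx":0,"ty":1.2,"tz":0.56,"ax":0,"ay":0,"az":0,"jaw":0},{"tx":0,"ty":1.5,"tz":0.7,"ax":0,"ay":0,"az":0,"jaw":0},{"tx":0,"ty":1.2,"tz":0.56,"ax":0,"ay":0,"az":0,"jaw":0},{"tx":0,"ty":1,"tz":0.47,"ax":0,"ay":0,"az":0,"jaw":0},{"tx":0,"ty":1,"tz":0.47,"ax":0,"ay":0,"az":0,"jaw":0},{"tx":0,"ty":0.9,"tz":0.42,"ax":0,"ay":0,"az":0,"jaw":0},{"tx":0,"ty":0,"tz":0,"ax":0,"ay":0,"az":0,"jaw":0}]'
python3 - <<'E'
from h import *
o=get_obs(); Tc=R.from_rotvec(o['orientation']).as_matrix(); tip=o['ee_pos']+Tc@[0,150,-19]; print(tip,tip[:2]-[602.5,246],o['ft_force'])
p=tip-[602.5,246,0]; z=11
w=[np.array([26*np.cos(np.radians(a)),26*np.sin(np.radians(a)),z]) for a in range(-45,330,36)]
for q in w: print((Tc.T@(q-p)/10).round(2)); p=q
E
```

```text
t: 10.12
ee_pos: [559.1, 290.3, 138.8]
orientation: [-1.893, -0.786, 0.499]
ft_force: [0.3, -0.9, -1.0]
width: 17.9
[616.64373935 232.80915616  11.38318393] [ 14.14373935 -13.19084384] [ 0.32983083 -0.94232631 -1.03169511]
[-0.07  0.32 -0.59]
[ 1.53 -0.21  0.44]
[ 0.95 -0.56  1.17]
[ 0.   -0.69  1.45]
[-0.94 -0.56  1.18]
[-1.53 -0.21  0.45]
[-1.53  0.21 -0.44]
[-0.95  0.56 -1.17]
[-0.    0.69 -1.45]
[ 0.94  0.56 -1.18]
[ 1.53  0.21 -0.45]
```

```bash
python3 -m inch '[{"tx":-0.07,"ty":0.29,"tz":-0.59,"ax":0,"ay":0,"az":0,"jaw":0},{"tx":1.53,"ty":-0.21,"tz":0.45,"ax":0,"ay":0,"az":0,"jaw":0},{"tx":0.95,"ty":-0.56,"tz":1.17,"ax":0,"ay":0,"az":0,"jaw":0},{"tx":0,"ty":-0.69,"tz":1.45,"ax":0,"ay":0,"az":0,"jaw":0},{"tx":-0.94,"ty":-0.56,"tz":1.18,"ax":0,"ay":0,"az":0,"jaw":0},{"tx":-1.53,"ty":-0.21,"tz":0.45,"ax":0,"ay":0,"az":0,"jaw":0},{"tx":-1.53,"ty":0.21,"tz":-0.44,"ax":0,"ay":0,"az":0,"jaw":0},{"tx":-0.95,"ty":0.56,"tz":-1.17,"ax":0,"ay":0,"az":0,"jaw":0},{"tx":0,"ty":0.69,"tz":-1.45,"ax":0,"ay":0,"az":0,"jaw":0},{"tx":0.94,"ty":0.56,"tz":-1.18,"ax":0,"ay":0,"az":0,"jaw":0},{"tx":1.53,"ty":0.21,"tz":-0.45,"ax":0,"ay":0,"az":0,"jaw":0},{"tx":0,"ty":0,"tz":0,"ax":0,"ay":0,"az":0,"jaw":0}]'
python3 - <<'E'
from h import *
o=get_obs(); Tc=R.from_rotvec(o['orientation']).as_matrix(); tip=o['ee_pos']+Tc@[0,150,-19]; print(tip-[602.5,246,0],o['ft_force'])
p=tip-[602.5,246,0]; z=11
for q in [(0,0),(-16,16),(-18,-18),(0,0),(20,18),(-2,24),(0,0),(5,-10)]: q=np.array(q+(z,)); print((Tc.T@(q-p)/10).round(2)); p=q
E
```

```text
t: 11.62
ee_pos: [565.2, 284.8, 139.3]
orientation: [-1.894, -0.787, 0.495]
ft_force: [0.8, 0.9, -1.7]
width: 18.1
[ 20.61387201 -18.69918509  11.98381859] [ 0.75870063  0.91159864 -1.74714722]
[-0.13 -1.11  2.55]
[ 0.   -0.97  2.04]
[-2.55  0.97 -2.04]
[ 2.55  0.   -0.  ]
[ 2.69  0.07 -0.13]
[-1.13 -0.85  1.79]
[-1.56  0.79 -1.66]
[-0.36  0.46 -0.96]
```

```bash
python3 -m inch '[{"tx":-0.07,"ty":-0.56,"tz":1.28,"ax":0,"ay":0,"az":0,"jaw":0},{"tx":-0.06,"ty":-0.55,"tz":1.27,"ax":0,"ay":0,"az":0,"jaw":0},{"tx":0,"ty":-0.49,"tz":1.02,"ax":0,"ay":0,"az":0,"jaw":0},{"tx":0,"ty":-0.48,"tz":1.02,"ax":0,"ay":0,"az":0,"jaw":0},{"tx":-1.28,"ty":0.49,"tz":-1.02,"ax":0,"ay":0,"az":0,"jaw":0},{"tx":-1.27,"ty":0.48,"tz":-1.02,"ax":0,"ay":0,"az":0,"jaw":0},{"tx":1.28,"ty":0,"tz":0,"ax":0,"ay":0,"az":0,"jaw":0},{"tx":1.28,"ty":0,"tz":0,"ax":0,"ay":0,"az":0,"jaw":0},{"tx":1.3,"ty":0,"tz":0,"ax":0,"ay":0,"az":0,"jaw":0},{"tx":1.3,"ty":0,"tz":0,"ax":0,"ay":0,"az":0,"jaw":0},{"tx":-1.3,"ty":0,"tz":0,"ax":0,"ay":0,"az":0,"jaw":0},{"tx":0,"ty":0,"tz":0,"ax":0,"ay":0,"az":0,"jaw":0}]'
python3 -m inch '[{"tx":0,"ty":-1.4,"tz":-0.65,"ax":0,"ay":0,"az":0,"jaw":0},{"tx":0,"ty":-2.7,"tz":-1.3,"ax":0,"ay":0,"az":0,"jaw":0},{"tx":0,"ty":-3.6,"tz":-1.7,"ax":0,"ay":0,"az":0,"jaw":0},{"tx":0,"ty":-4.5,"tz":-2.1,"ax":0,"ay":0,"az":0,"jaw":0},{"tx":-4,"ty":-3,"tz":-2,"ax":0,"ay":0,"az":0,"jaw":0},{"tx":-5,"ty":0,"tz":-3,"ax":0,"ay":0,"az":0,"jaw":0},{"tx":-5,"ty":0,"tz":-3,"ax":0,"ay":0,"az":0,"jaw":0},{"tx":-5,"ty":0,"tz":-3,"ax":0,"ay":0,"az":0,"jaw":0},{"tx":-5,"ty":0,"tz":-3,"ax":0,"ay":0,"az":0,"jaw":0}]'
python3 - <<'E'
from h import *
for n in ('scene','top'):
    im,d=shot(n,n+'2.png'); P=cloud(n,d,np.ones_like(d,bool)); full=np.zeros(d.shape+(3,)); full[d>0]=P
    b=(d>0)&(np.hypot(full[...,0]-602.5,full[...,1]-246)<50)&(full[...,2]>18)&(full[...,2]<32)
    k,l,st,ce=cv2.connectedComponentsWithStats(b.astype(np.uint8),connectivity=4)
    print(n,[(full[l==i].mean(0)-[602.5,246,0]).round().astype(int).tolist()+[int(st[i,4])] for i in range(1,k) if st[i,4]>4])
    u=proj(n,[602,246,20])[0].astype(int); c=im[u[1]-50:u[1]+50,u[0]-50:u[0]+50]; cv2.imwrite(f'pics/{n}2c.png',cv2.resize(c,(390,390),interpolation=cv2.INTER_CUBIC)[:,:,::-1])
cv2.imwrite('pics/c2.png',np.hstack([cv2.imread('pics/scene2c.png'),cv2.imread('pics/top2c.png')]))
T=tool(4.7,45); off=T@np.array([0,150,-19]); a=-T[:,1]
for s in (60,): plan(T,np.array([551.5,-263,115])+a*s-off); print(np.array([551.5,-263,115])+a*s-off)
E
```

```text
t: 13.12
ee_pos: [551.2, 312.7, 138.4]
orientation: [-1.893, -0.786, 0.499]
ft_force: [-0.5, 0.0, -1.5]
width: 17.8
t: 14.25
ee_pos: [462.2, 61.6, 362.3]
orientation: [-1.894, -0.787, 0.496]
ft_force: [0.2, 0.3, -1.8]
width: 17.9
scene [[-36, -18, 22, 25], [-4, -42, 21, 22], [-4, 38, 23, 67], [29, -34, 23, 18], [43, 6, 23, 22]]
top [[42, 4, 23, 23], [25, -35, 22, 23], [2, 38, 22, 49], [-8, -42, 23, 25], [-27, 33, 23, 22], [-39, -19, 23, 25]]
turn deg [-18.2 -40.9 -28.9] | cm before [-28.82  18.22 -11.99] | cm after [-32.86   0.93  15.04] | q [-0.22  0.53  1.54  0.57  2.05 -1.02] t 14.35
[ 390.1170465  -276.268094    250.05739521]
```

View pics/c2.png

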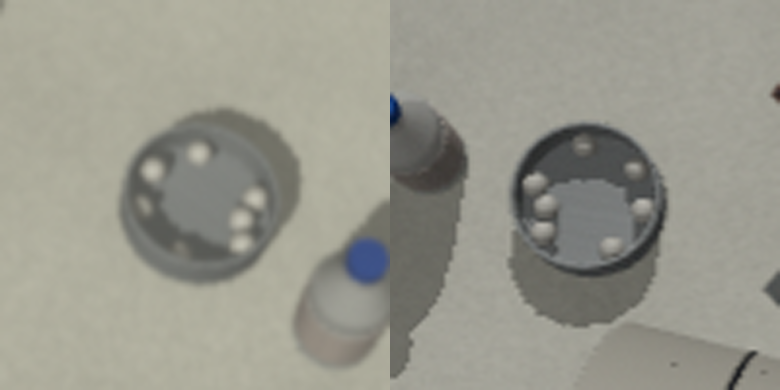

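All seven beads are still in the bowl and now lie along the wall, but several have shifted only 12–16 mm. I'll make one more sweep along the wall so the shift is beyond doubt.

```bash
python3 -m inch '[{"tx":5,"ty":0,"tz":3,"ax":0,"ay":0,"az":0,"jaw":0},{"tx":5,"ty":0,"tz":3,"ax":0,"ay":0,"az":0,"jaw":0},{"tx":5,"ty":0,"tz":3,"ax":0,"ay":0,"az":0,"jaw":0},{"tx":5,"ty":0,"tz":3,"ax":0,"ay":0,"az":0,"jaw":0},{"tx":3,"ty":3,"tz":2,"ax":0,"ay":0,"az":0,"jaw":0},{"tx":0.5,"ty":3,"tz":1.4,"ax":0,"ay":0,"az":0,"jaw":0},{"tx":0,"ty":0,"tz":0,"ax":0,"ay":0,"az":0,"jaw":0}]'
python3 - <<'E'
from h import *
o=get_obs(); Tc=R.from_rotvec(o['orientation']).as_matrix(); tip=o['ee_pos']+Tc@[0,150,-19]; p=tip-[602.5,246,0]; print(p)
for q in [(3,-3,50),(3,-3,11)]+[(33*np.cos(a),33*np.sin(a),11) for a in np.radians(np.arange(-28,240,24))]+[(0,0,11)]: q=np.array(q); print((Tc.T@(q-p)/10).round(2)); p=q
E
```

```text
t: 15.22
ee_pos: [547.2, 310.5, 238.8]
orientation: [-1.892, -0.785, 0.503]
ft_force: [0.2, 0.7, -0.8]
width: 17.6
[  1.94508485   6.9815047  111.22997075]
[-0.61  5.87  1.91]
[0.01 3.53 1.66]
[ 0.96  1.16 -2.48]
[ 1.2  -0.29  0.6 ]
[ 0.83 -0.47  0.99]
[ 0.31 -0.57  1.21]
[-0.26 -0.57  1.22]
[-0.78 -0.48  1.02]
[-1.17 -0.3   0.64]
[-1.36 -0.07  0.16]
[-1.31  0.17 -0.36]
[-1.04  0.39 -0.81]
[-0.58  0.53 -1.12]
[-0.03  0.59 -1.24]
[ 3.24 -0.27  0.55]
```

```bash
python3 -m inch '[{"tx":-0.3,"ty":3,"tz":0.95,"ax":0,"ay":0,"az":0,"jaw":0},{"tx":-0.31,"ty":2.87,"tz":0.96,"ax":0,"ay":0,"az":0,"jaw":0},{"tx":0,"ty":1.5,"tz":0.7,"ax":0,"ay":0,"az":0,"jaw":0},{"tx":0,"ty":1.1,"tz":0.5,"ax":0,"ay":0,"az":0,"jaw":0},{"tx":0,"ty":0.9,"tz":0.42,"ax":0,"ay":0,"az":0,"jaw":0},{"tx":0,"ty":0,"tz":0,"ax":0,"ay":0,"az":0,"jaw":0},{"tx":0.48,"ty":0.58,"tz":-1.24,"ax":0,"ay":0,"az":0,"jaw":0},{"tx":0.48,"ty":0.58,"tz":-1.24,"ax":0,"ay":0,"az":0,"jaw":0},{"tx":0,"ty":0,"tz":0,"ax":0,"ay":0,"az":0,"jaw":0}]'
python3 - <<'E'
from h import *
o=get_obs(); Tc=R.from_rotvec(o['orientation']).as_matrix(); tip=o['ee_pos']+Tc@[0,150,-19]; print(tip-[602.5,246,0],o['ft_force'])
E
python3 -m inch '[{"tx":1.2,"ty":-0.29,"tz":0.6,"ax":0,"ay":0,"az":0,"jaw":0},{"tx":0.83,"ty":-0.47,"tz":0.99,"ax":0,"ay":0,"az":0,"jaw":0},{"tx":0.31,"ty":-0.57,"tz":1.21,"ax":0,"ay":0,"az":0,"jaw":0},{"tx":-0.26,"ty":-0.57,"tz":1.22,"ax":0,"ay":0,"az":0,"jaw":0},{"tx":-0.78,"ty":-0.48,"tz":1.02,"ax":0,"ay":0,"az":0,"jaw":0},{"tx":-1.17,"ty":-0.3,"tz":0.64,"ax":0,"ay":0,"az":0,"jaw":0},{"tx":-1.36,"ty":-0.07,"tz":0.16,"ax":0,"ay":0,"az":0,"jaw":0},{"tx":-1.31,"ty":0.17,"tz":-0.36,"ax":0,"ay":0,"az":0,"jaw":0},{"tx":-1.04,"ty":0.39,"tz":-0.81,"ax":0,"ay":0,"az":0,"jaw":0},{"tx":0,"ty":0,"tz":0,"ax":0,"ay":0,"az":0,"jaw":0}]'
python3 - <<'E'
from h import *
o=get_obs(); Tc=R.from_rotvec(o['orientation']).as_matrix(); p=o['ee_pos']+Tc@[0,150,-19]-[602.5,246,0]; print(p,(Tc.T@(np.array([0,0,11])-p)/10).round(2))
E
```

```text
t: 16.35
ee_pos: [578.0, 286.4, 141.0]
orientation: [-1.894, -0.787, 0.495]
ft_force: [0.1, -0.6, -1.6]
width: 17.7
[ 33.41887919 -17.1111253   13.73782363] [ 0.06130781 -0.647402   -1.58895575]
t: 17.6
ee_pos: [515.5, 296.8, 140.7]
orientation: [-1.894, -0.785, 0.495]
ft_force: [1.0, 0.2, -1.7]
width: 17.7
[-29.29667055  -6.80851152  13.39001796] [ 2.55  0.9  -1.33]
```

```bash
python3 -m inch '[{"tx":1.27,"ty":0.45,"tz":-0.66,"ax":0,"ay":0,"az":0,"jaw":0},{"tx":1.27,"ty":0.45,"tz":-0.66,"ax":0,"ay":0,"az":0,"jaw":0},{"tx":0,"ty":-1.4,"tz":-0.65,"ax":0,"ay":0,"az":0,"jaw":0},{"tx":0,"ty":-2.7,"tz":-1.3,"ax":0,"ay":0,"az":0,"jaw":0},{"tx":0,"ty":-3.6,"tz":-1.7,"ax":0,"ay":0,"az":0,"jaw":0},{"tx":0,"ty":-4.5,"tz":-2.1,"ax":0,"ay":0,"az":0,"jaw":0},{"tx":-4,"ty":-3,"tz":-2,"ax":0,"ay":0,"az":0,"jaw":0},{"tx":-5,"ty":0,"tz":-3,"ax":0,"ay":0,"az":0,"jaw":0},{"tx":-5,"ty":0,"tz":-3,"ax":0,"ay":0,"az":0,"jaw":0},{"tx":-5,"ty":0,"tz":-3,"ax":0,"ay":0,"az":0,"jaw":0},{"tx":-5,"ty":0,"tz":-3,"ax":0,"ay":0,"az":0,"jaw":0}]'
python3 - <<'E'
from h import *
for n in ('scene','top'):
    im,d=shot(n,n+'3.png'); P=cloud(n,d,np.ones_like(d,bool)); full=np.zeros(d.shape+(3,)); full[d>0]=P
    b=(d>0)&(np.hypot(full[...,0]-602.5,full[...,1]-246)<50)&(full[...,2]>18)&(full[...,2]<32)
    k,l,st,ce=cv2.connectedComponentsWithStats(b.astype(np.uint8),connectivity=4)
    print(n,[(full[l==i].mean(0)-[602.5,246,0]).round().astype(int).tolist()+[int(st[i,4])] for i in range(1,k) if st[i,4]>4])
T=tool(4.7,45); off=T@np.array([0,150,-19]); a=-T[:,1]
plan(T,np.array([551.5,-263,115])+a*60-off)
E
```

```text
t: 18.98
ee_pos: [453.1, 53.6, 361.5]
orientation: [-1.893, -0.787, 0.497]
ft_force: [0.5, -1.1, -1.6]
width: 17.4
scene [[-24, -23, 22, 46], [-41, -5, 22, 22], [-3, -41, 22, 26], [28, -33, 22, 20], [-1, 44, 23, 23], [40, 16, 23, 23]]
top [[38, 15, 24, 28], [24, -36, 22, 22], [-2, 42, 23, 25], [-8, -42, 22, 25], [-16, -24, 22, 26], [-35, -26, 23, 24], [-44, -6, 23, 20]]
turn deg [-18.2 -40.9 -28.9] | cm before [-27.61  18.18 -12.09] | cm after [-32.13   1.57  14.29] | q [-0.24  0.52  1.56  0.56  2.05 -1.03] t 19.07
```

```bash
python3 -m inch '[{"tx":0,"ty":0,"tz":0,"ax":-3.04,"ay":-6.82,"az":-4.82,"jaw":0},{"tx":0,"ty":0,"tz":0,"ax":-3.04,"ay":-6.82,"az":-4.82,"jaw":0},{"tx":0,"ty":0,"tz":0,"ax":-3.04,"ay":-6.82,"az":-4.82,"jaw":0},{"tx":0,"ty":0,"tz":0,"ax":-3.04,"ay":-6.82,"az":-4.82,"jaw":0},{"tx":0,"ty":0,"tz":0,"ax":-3.04,"ay":-6.82,"az":-4.82,"jaw":0},{"tx":0,"ty":0,"tz":0,"ax":-3.04,"ay":-6.82,"az":-4.82,"jaw":0},{"tx":0,"ty":0,"tz":0,"ax":0,"ay":0,"az":0,"jaw":0}]'
python3 -m inch '[{"tx":-2,"ty":0.1,"tz":0.9,"ax":0,"ay":0,"az":0,"jaw":0},{"tx":-4,"ty":0.2,"tz":1.8,"ax":0,"ay":0,"az":0,"jaw":0},{"tx":-4.5,"ty":0.2,"tz":2,"ax":0,"ay":0,"az":0,"jaw":0},{"tx":-4.5,"ty":0.2,"tz":2,"ax":0,"ay":0,"az":0,"jaw":0},{"tx":-4.5,"ty":0.2,"tz":2,"ax":0,"ay":0,"az":0,"jaw":0},{"tx":-4.5,"ty":0.2,"tz":2,"ax":0,"ay":0,"az":0,"jaw":0},{"tx":-4.5,"ty":0.3,"tz":2,"ax":0,"ay":0,"az":0,"jaw":0},{"tx":-3.6,"ty":0.3,"tz":1.6,"ax":0,"ay":0,"az":0,"jaw":0},{"tx":0,"ty":0,"tz":0,"ax":0,"ay":0,"az":0,"jaw":0},{"tx":0,"ty":0,"tz":0,"ax":0,"ay":0,"az":0,"jaw":0}]'
python3 - <<'E'
from h import *
T=tool(4.7,45); off=T@np.array([0,150,-19]); a=-T[:,1]; M=np.array([551.5,-263,115])
plan(T,M+a*60-off); o=get_obs(); Tc=R.from_rotvec(o['orientation']).as_matrix(); tip=o['ee_pos']+Tc@[0,150,-19]; col=o['ee_pos']+Tc@[0,50,-19]
print('tip',tip)
ims={}
for n in ('top','scene','wrist'):
    im,d=shot(n,f'p_{n}.png'); np.savez(f'pics/p_{n}',im=im,d=d); ims[n]=im; print(n,'tip,collar,mouth px',proj(n,[tip,col,M]).round(1).tolist())
cs=[]
for n,s in (('top',45),('scene',45)):
    u=proj(n,M+a*30)[0].astype(int); cs.append(cv2.resize(ims[n][u[1]-s:u[1]+s,u[0]-s:u[0]+s],(400,400),interpolation=cv2.INTER_CUBIC)); print(n,'crop origin',u-s,'scale',400/90)
cv2.imwrite('pics/p_c.png',np.hstack(cs)[:,:,::-1])
E
```

```text
t: 19.95
ee_pos: [453.7, 56.9, 361.2]
orientation: [-1.689, -1.849, 0.764]
ft_force: [-0.6, -0.7, -2.1]
width: 17.6
t: 21.2
ee_pos: [392.5, -272.7, 246.2]
orientation: [-1.691, -1.842, 0.763]
ft_force: [0.1, 0.2, -0.7]
width: 17.9
turn deg [-0.1 -0.   0.2] | cm before [-0.33 -0.46 -0.08] | cm after [-0.33 -0.46 -0.09] | q [-0.41  0.55  1.59 -0.35  1.72 -1.99] t 21.2
tip [ 511.31842263 -262.48489983  153.28637241]
top tip,collar,mouth px [[410.1, 181.5], [419.5, 203.5], [406.9, 170.2]]
scene tip,collar,mouth px [[251.3, 164.6], [260.8, 134.4], [245.0, 180.6]]
wrist tip,collar,mouth px [[317.6, 450.7], [317.9, 336.9], [312.2, 499.1]]
top crop origin [364 130] scale 4.444444444444445
scene crop origin [202 126] scale 4.444444444444445
```

View pics/p_c.png

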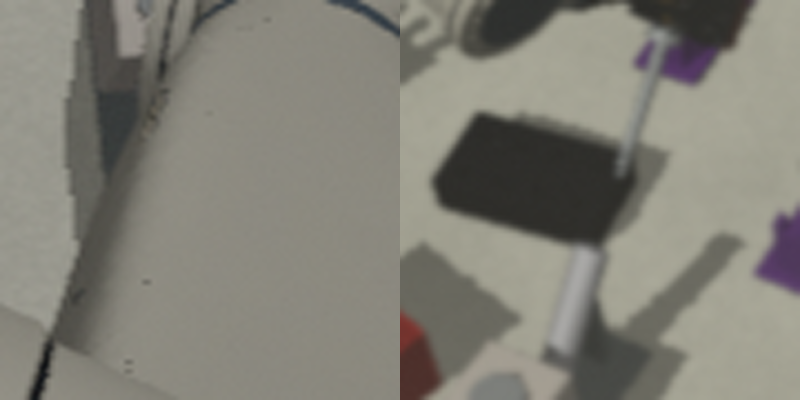

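The scene crop shows the rod tip at (620,177) and the tube rim at about (588,247), with the rod roughly collinear with the tube. Next I measure the offset of the stem relative to the tube in the same scene picture.

Run:
```python
from h import *
from scipy.optimize import least_squares
o=get_obs(); Tc=R.from_rotvec(o['orientation']).as_matrix(); tip=o['ee_pos']+Tc@[0,150,-19]; ax=Tc[:,1]
z=np.load('pics/p_scene.npz'); d=z['d']; P=cloud('scene',d,np.ones_like(d,bool))
T=tool(4.7,45); a=T[:,1]   # into the tube
M=np.array([551.5,-263,115])
def fit(Q,o0,dirn,r,k):
    e1=T[:,0]; e2=T[:,2]
    f=lambda q:np.linalg.norm(np.cross(Q-(o0+q[0]*e1+q[1]*e2),dirn),axis=1)-r
    s=least_squares(f,[0,0],loss='soft_l1',f_scale=1); return s.x,np.median(abs(s.fun)),len(Q)
v=P-tip; s=v@ax; rr=np.linalg.norm(v-np.outer(s,ax),axis=1); Q=P[(s>-85)&(s<-12)&(rr<12)]
print('stem offset from fk (tool x,z mm)',fit(Q,tip,ax,5,0))
v=P-M; s=v@a; rr=np.linalg.norm(v-np.outer(s,a),axis=1)
for lo,hi in ((5,45),(45,85),(5,85)): 
    Q=P[(s>lo)&(s<hi)&(rr<20)&(P[:,2]>25)]; print('tube offset from M',lo,hi,fit(Q,M,a,13,0))
k=rr<18; print('tube start s',np.sort(s[k&(s>-25)])[:12].round(1))
x=T.T@(tip-M); print('tip rel. mouth in tube frame (x,along,z)',x.round(1),'axis err deg',np.degrees(T.T@ax)[[0,2]].round(2))
```

```text
stem offset from fk (tool x,z mm) (array([-1.62653594, -0.40438899]), np.float64(0.9821999919759952), 75)
tube offset from M 5 45 (array([-0.16328511, -1.11438   ]), np.float64(1.2333328283208278), 103)
tube offset from M 45 85 (array([ 0.69189474, -0.42628145]), np.float64(1.422195482058246), 101)
tube offset from M 5 85 (array([ 0.25011972, -0.76057014]), np.float64(1.4926664014139384), 204)
tube start s [2.  2.9 2.9 3.  3.5 3.7 3.8 4.1 4.1 4.4 4.6 4.6]
tip rel. mouth in tube frame (x,along,z) [  4.9 -55.   -0.3] axis err deg [0.29 0.06]
```

```bash
python3 -m inch '[{"tx":-0.34,"ty":1.5,"tz":0,"ax":-0.1,"ay":0,"az":0.2,"jaw":0},{"tx":0,"ty":2,"tz":0,"ax":0,"ay":0,"az":0,"jaw":0},{"tx":0,"ty":1.5,"tz":0,"ax":0,"ay":0,"az":0,"jaw":0},{"tx":0,"ty":0.8,"tz":0,"ax":0,"ay":0,"az":0,"jaw":0},{"tx":0,"ty":0.7,"tz":0,"ax":0,"ay":0,"az":0,"jaw":0},{"tx":0,"ty":0,"tz":0,"ax":0,"ay":0,"az":0,"jaw":0},{"tx":0,"ty":0,"tz":0,"ax":0,"ay":0,"az":0,"jaw":0}]'
python3 - <<'E'
from h import *
T=tool(4.7,45); M=np.array([551.5,-263,115]); o=get_obs(); Tc=R.from_rotvec(o['orientation']).as_matrix(); tip=o['ee_pos']+Tc@[0,150,-19]
print('tip rel mouth',(T.T@(tip-M)).round(1),np.degrees(T.T@Tc[:,1])[[0,2]].round(2),'F tool',(Tc.T@o['ft_force']).round(1))
im,d=shot('scene','p2.png'); u=proj('scene',M)[0].astype(int); s=35
cv2.imwrite('pics/p2c.png',cv2.resize(im[u[1]-s:u[1]+s,u[0]-s:u[0]+s],(500,500),interpolation=cv2.INTER_CUBIC)[:,:,::-1])
E
```

```text
t: 22.22
ee_pos: [439.5, -271.9, 200.9]
orientation: [-1.695, -1.844, 0.765]
ft_force: [0.3, -0.7, -1.3]
width: 17.7
tip rel mouth [ 0.5  9.8 -0.4] [ 0.06 -0.03] F tool [-0.7  1.1  0.8]
```

View pics/p2c.png

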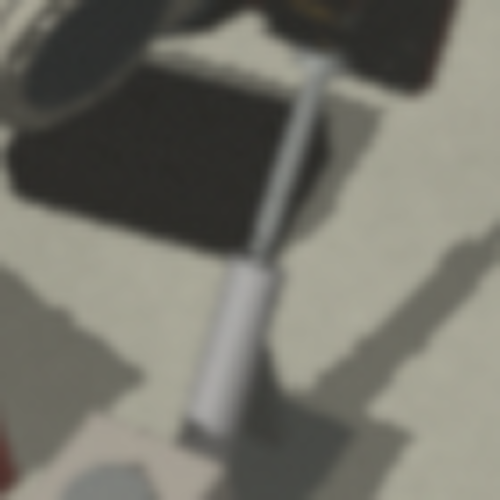

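The stem is entering the mouth at crop (255,258), near the middle of the rim, with no contact force. I carry on down the bore.

```bash
python3 -m inch '[{"tx":0.05,"ty":1,"tz":0,"ax":0,"ay":0,"az":0,"jaw":0},{"tx":0,"ty":1.2,"tz":0,"ax":0,"ay":0,"az":0,"jaw":0},{"tx":0,"ty":1.2,"tz":0,"ax":0,"ay":0,"az":0,"jaw":0},{"tx":0,"ty":0,"tz":0,"ax":0,"ay":0,"az":0,"jaw":0}]'
cat > st.py <<'E'
from h import *
T=tool(4.7,45); M=np.array([551.5,-263,115]); o=get_obs(); Tc=R.from_rotvec(o['orientation']).as_matrix(); tip=o['ee_pos']+Tc@[0,150,-19]
print('tip rel mouth',(T.T@(tip-M)).round(1),np.degrees(T.T@Tc[:,1])[[0,2]].round(2),'F tool',(Tc.T@o['ft_force']).round(1),'M tool',(Tc.T@o['moment']).round(2))
E
python3 st.py; python3 -m inch '[{"tx":0,"ty":1.2,"tz":0,"ax":0,"ay":0,"az":0,"jaw":0},{"tx":0,"ty":1.2,"tz":0,"ax":0,"ay":0,"az":0,"jaw":0},{"tx":0,"ty":1,"tz":0,"ax":0,"ay":0,"az":0,"jaw":0},{"tx":0,"ty":0,"tz":0,"ax":0,"ay":0,"az":0,"jaw":0},{"tx":0,"ty":0,"tz":0,"ax":0,"ay":0,"az":0,"jaw":0}]'; python3 st.py
```

```text
t: 22.78
ee_pos: [463.9, -269.1, 175.4]
orientation: [-1.693, -1.844, 0.765]
ft_force: [0.0, 1.0, -0.8]
width: 18.1
tip rel mouth [ 1.5 45.2  0.4] [0.12 0.04] F tool [1.  0.6 0.5] M tool [-0.46  0.01 -0.08]
t: 23.4
ee_pos: [487.5, -267.3, 152.6]
orientation: [-1.695, -1.844, 0.765]
ft_force: [0.9, 0.1, -1.3]
width: 18.0
tip rel mouth [ 1.2 78.1 -0.2] [ 0.08 -0.01] F tool [0.1 1.6 0.3] M tool [-0.4   0.01 -0.05]
```

```bash
python3 -m inch '[{"tx":0,"ty":1,"tz":0,"ax":0,"ay":0,"az":0,"jaw":0},{"tx":0,"ty":0.6,"tz":0,"ax":0,"ay":0,"az":0,"jaw":0},{"tx":0,"ty":0.2,"tz":0,"ax":0,"ay":0,"az":0,"jaw":0},{"tx":0,"ty":0,"tz":0,"ax":0,"ay":0,"az":0,"jaw":0}]'; python3 st.py;  python3 -m inch '[{"tx":0,"ty":0.15,"tz":0,"ax":0,"ay":0,"az":0,"jaw":0},{"tx":0,"ty":0.15,"tz":0,"ax":0,"ay":0,"az":0,"jaw":0},{"tx":0,"ty":0,"tz":0,"ax":0,"ay":0,"az":0,"jaw":0}]'; python3 st.py
```

```text
t: 23.9
ee_pos: [500.3, -266.2, 139.6]
orientation: [-1.694, -1.844, 0.765]
ft_force: [0.1, -0.4, -1.7]
width: 18.0
tip rel mouth [ 1.3 96.3 -0.2] [ 0.08 -0.01] F tool [-0.4  1.2  1.2] M tool [-0.46  0.04 -0.02]
t: 24.28
ee_pos: [502.4, -266.0, 137.7]
orientation: [-1.695, -1.845, 0.765]
ft_force: [0.1, 0.5, -0.9]
width: 17.9
tip rel mouth [ 1.2 99.2 -0.3] [ 0.08 -0.03] F tool [0.4 0.8 0.6] M tool [-0.48  0.05  0.01]
```

```bash
python3 -m inch '[{"tx":0,"ty":0.12,"tz":0,"ax":0,"ay":0,"az":0,"jaw":0},{"tx":0,"ty":0.12,"tz":0,"ax":0,"ay":0,"az":0,"jaw":0},{"tx":0,"ty":0,"tz":0,"ax":0,"ay":0,"az":0,"jaw":0}]'; python3 st.py;  python3 -m inch '[{"tx":0,"ty":0.1,"tz":0,"ax":0,"ay":0,"az":0,"jaw":0},{"tx":0,"ty":0,"tz":0,"ax":0,"ay":0,"az":0,"jaw":0}]'; python3 st.py
```

```text
t: 24.65
ee_pos: [503.4, -266.0, 136.9]
orientation: [-1.694, -1.843, 0.766]
ft_force: [-5.2, 0.2, 5.9]
width: 17.7
tip rel mouth [ 1.100e+00  1.005e+02 -1.000e-01] [0.06 0.11] F tool [ 0.7 -7.8 -0.5] M tool [ 0.75  0.03 -0.11]
t: 24.9
ee_pos: [503.5, -266.1, 136.9]
orientation: [-1.693, -1.841, 0.768]
ft_force: [-7.0, -0.3, 10.2]
width: 17.9
tip rel mouth [1.000e+00 1.006e+02 1.000e-01] [0.04 0.21] F tool [  0.3 -12.2  -2.3] M tool [ 1.46  0.05 -0.04]
```

The collar is seated: the axial force rises to 12 N at 100.5 mm depth. I draw the rod right out.

```bash
python3 -m inch '[{"tx":0,"ty":-0.5,"tz":0,"ax":0,"ay":0,"az":0,"jaw":0},{"tx":0,"ty":-1.2,"tz":0,"ax":0,"ay":0,"az":0,"jaw":0},{"tx":0,"ty":-1.5,"tz":0,"ax":0,"ay":0,"az":0,"jaw":0},{"tx":0,"ty":-1.5,"tz":0,"ax":0,"ay":0,"az":0,"jaw":0},{"tx":0,"ty":-1.5,"tz":0,"ax":0,"ay":0,"az":0,"jaw":0},{"tx":0,"ty":-1.5,"tz":0,"ax":0,"ay":0,"az":0,"jaw":0},{"tx":0,"ty":-1.5,"tz":0,"ax":0,"ay":0,"az":0,"jaw":0},{"tx":0,"ty":-1.5,"tz":0,"ax":0,"ay":0,"az":0,"jaw":0},{"tx":0,"ty":-2,"tz":0,"ax":0,"ay":0,"az":0,"jaw":0},{"tx":0,"ty":-3,"tz":0,"ax":0,"ay":0,"az":0,"jaw":0},{"tx":0,"ty":-1.5,"tz":0,"ax":0,"ay":0,"az":0,"jaw":0},{"tx":0,"ty":0,"tz":0,"ax":0,"ay":0,"az":0,"jaw":0}]'; python3 st.py
python3 - <<'E'
from h import *
T=tool(20,0); plan(T,np.array([695,13,180])-T@[0,150,-19]); print(np.array([695,13,106])-T@[0,150,-19])
E
```

```text
t: 26.4
ee_pos: [383.3, -276.2, 257.7]
orientation: [-1.697, -1.845, 0.764]
ft_force: [-0.4, 0.0, -1.8]
width: 17.6
tip rel mouth [  0.7 -70.3  -0.9] [ 0.02 -0.12] F tool [0.1 1.  1.5] M tool [-0.48 -0.   -0.03]
turn deg [-44.6  -5.8 -14.4] | cm before [22.29 20.27 -6.6 ] | cm after [16.52 24.18  9.67] | q [-0.42  0.53  1.6  -0.36  1.72 -2.  ] t 26.4
[554.04610688 -38.3030215   87.        ]
```

```bash
python3 -m inch '[{"tx":0,"ty":0,"tz":0,"ax":-9,"ay":0,"az":0,"jaw":0},{"tx":0,"ty":0,"tz":0,"ax":-9,"ay":0,"az":0,"jaw":0},{"tx":0,"ty":0,"tz":0,"ax":-9,"ay":0,"az":0,"jaw":0},{"tx":0,"ty":0,"tz":0,"ax":-9,"ay":0,"az":0,"jaw":0},{"tx":0,"ty":0,"tz":0,"ax":-9,"ay":0,"az":0,"jaw":0},{"tx":0,"ty":0,"tz":0,"ax":0,"ay":0,"az":8.7,"jaw":0},{"tx":0,"ty":0,"tz":0,"ax":0,"ay":0,"az":8.7,"jaw":0},{"tx":0,"ty":0,"tz":0,"ax":0,"ay":0,"az":8.7,"jaw":0},{"tx":0,"ty":0,"tz":0,"ax":0,"ay":0,"az":8.7,"jaw":0},{"tx":0,"ty":0,"tz":0,"ax":0,"ay":0,"az":0,"jaw":0}]'
python3 - <<'E'
from h import *
T=tool(-30,0); plan(T,np.array([695,13,180])-T@[0,150,-19])
c=cal('wrist'); im,d=shot('wrist','w5.png'); o=get_obs()
Tc=R.from_rotvec(o['orientation']).as_matrix(); L=(cloud('wrist',d,np.ones_like(d,bool),c)-o['ee_pos'])@Tc
Q=L[(abs(L[:,0])<9)&(L[:,1]>-75)&(L[:,1]<45)&(abs(L[:,2]+19)<14)]; print('rear y',np.sort(Q[:,1])[5])
for a in (-52,-45,-35,-25,35): k=Q[abs(Q[:,1]-a)<5]; print(a,len(k),np.median(k,0).round(1))
E
```

```text
t: 27.65
ee_pos: [383.6, -275.9, 256.3]
orientation: [2.718, 1.575, -0.001]
ft_force: [0.3, 0.3, -1.3]
width: 17.7
turn deg [-0.   0.   0.2] | cm before [40.6  -2.36  9.52] | cm after [40.59 -2.48  9.53] | q [-0.65  0.15  1.92 -0.    1.06 -1.7 ] t 27.65
rear y -56.958645215971266
-52 896 [ -1.2 -52.8 -25.9]
-45 726 [ -0.7 -45.2 -26.2]
-35 687 [ -1.2 -35.  -26.3]
-25 654 [ -0.8 -25.1 -26.5]
35 124 [ -1.9  38.6 -27.3]
```

```bash
python3 -m inch '[{"tx":2.6,"ty":-0.2,"tz":0.6,"ax":0.8,"ay":0,"az":0.2,"jaw":0},{"tx":4.5,"ty":-0.25,"tz":1,"ax":0,"ay":0,"az":0,"jaw":0},{"tx":5,"ty":-0.3,"tz":1.1,"ax":0,"ay":0,"az":0,"jaw":0},{"tx":5,"ty":-0.3,"tz":1.2,"ax":0,"ay":0,"az":0,"jaw":0},{"tx":5,"ty":-0.3,"tz":1.2,"ax":0,"ay":0,"az":0,"jaw":0},{"tx":5,"ty":-0.3,"tz":1.2,"ax":0,"ay":0,"az":0,"jaw":0},{"tx":5,"ty":-0.3,"tz":1.2,"ax":0,"ay":0,"az":0,"jaw":0},{"tx":4.5,"ty":-0.3,"tz":1,"ax":0,"ay":0,"az":0,"jaw":0},{"tx":3,"ty":-0.2,"tz":0.6,"ax":0,"ay":0,"az":0,"jaw":0},{"tx":1,"ty":0,"tz":0.4,"ax":0,"ay":0,"az":0,"jaw":0},{"tx":0,"ty":0,"tz":0,"ax":0,"ay":0,"az":0,"jaw":0}]'
python3 - <<'E'
from h import *
T=R.from_rotvec(get_obs()['orientation']).as_matrix(); print(np.degrees(np.arcsin(T[2,1]))); plan(T,np.array([695,13,106])-T@[0,151,-19.5])
E
```

```text
t: 29.08
ee_pos: [564.7, 87.9, 161.3]
orientation: [-2.711, -1.565, 0.013]
ft_force: [0.2, -0.6, -1.6]
width: 17.7
-0.7900233872331967
turn deg [0. 0. 0.] | cm before [0.03 0.01 7.28] | cm after [0.03 0.01 7.28] | q [ 0.13  0.43  1.79  0.01  0.94 -0.92] t 29.07
```

```bash
python3 -m inch '[{"tx":0,"ty":0,"tz":1.2,"ax":0,"ay":0,"az":0,"jaw":0},{"tx":0,"ty":0,"tz":2.2,"ax":0,"ay":0,"az":0,"jaw":0},{"tx":0,"ty":0,"tz":2,"ax":0,"ay":0,"az":0,"jaw":0},{"tx":0,"ty":0,"tz":1.2,"ax":0,"ay":0,"az":0,"jaw":0},{"tx":0,"ty":0,"tz":0.7,"ax":0,"ay":0,"az":0,"jaw":0},{"tx":0,"ty":0,"tz":0,"ax":0,"ay":0,"az":0,"jaw":0},{"tx":0,"ty":0,"tz":0,"ax":0,"ay":0,"az":0,"jaw":0},{"tx":0,"ty":0,"tz":0,"ax":0,"ay":0,"az":0,"jaw":0},{"tx":0,"ty":0,"tz":0,"ax":0,"ay":0,"az":0,"jaw":0}]'
python3 - <<'E'
from h import *
o=get_obs(); T=R.from_rotvec(o['orientation']).as_matrix(); tip=o['ee_pos']+T@[0,151,-19.5]; print('tip',tip,'qvel',abs(o['qvel']).max(),o['t'])
for n in ('scene','top'):
    im,d=shot(n,n+'9.png'); P=cloud(n,d,np.ones_like(d,bool)); ax=T[:,1]; v=P-tip; s=v@ax; rr=np.linalg.norm(v-np.outer(s,ax),axis=1)
    k=(s>-98)&(s<10)&(rr<10); Q=P[k]
    if len(Q)>10:
        print(n,len(Q),'s end',np.sort(s[k])[[-4,-1]].round(1),[np.median(Q[abs(s[k]-a)<12],0).round(1).tolist() for a in (-80,-40,-12)])
    full=np.zeros(d.shape+(3,)); full[d>0]=P
    b=(d>0)&(np.hypot(full[...,0]-602.5,full[...,1]-246)<50)&(full[...,2]>18)&(full[...,2]<32); kk,l,st,_=cv2.connectedComponentsWithStats(b.astype(np.uint8),connectivity=4); print('beads',kk-1,[int(x) for x in st[1:,4]])
    for th in ('bottle','redbox','rack'):
        for r in masks_of(n,th)[:2]: print(n,th,round(r['score'],2),np.round(r['location']))
    if n=='scene': cv2.imwrite('pics/s9c.png',cv2.resize(im[120:370,150:480],(792,600),interpolation=cv2.INTER_CUBIC)[:,:,::-1])
E
```

```text
t: 30.2
ee_pos: [564.4, 88.5, 89.3]
orientation: [-2.713, -1.563, 0.01]
ft_force: [-0.1, -0.4, -1.3]
width: 17.8
tip [695.25240673  12.57199182 106.95314914] qvel 0.0030244269928772077 30.2
scene 114 s end [-4.6 -0.7] [[626.9, 53.7, 111.0], [660.9, 32.9, 111.1], [685.1, 20.1, 110.9]]
beads 8 [42, 1, 21, 24, 1, 22, 24, 22]
scene bottle 0.55 [415. 312.]
scene redbox 0.83 [188. 204.]
scene rack 0.6 [232. 169.]
top 41 s end [-7.2 -1.7] [[nan, nan, nan], [664.5, 29.4, 110.6], [682.7, 18.3, 111.7]]
beads 7 [25, 2, 24, 1, 1, 3, 17]
top bottle 0.75 [188. 141.]
top redbox 0.78 [447. 134.]
  return _methods._mean(a, axis=axis, dtype=dtype,
  ret = um.true_divide(
```

View pics/s9c.png

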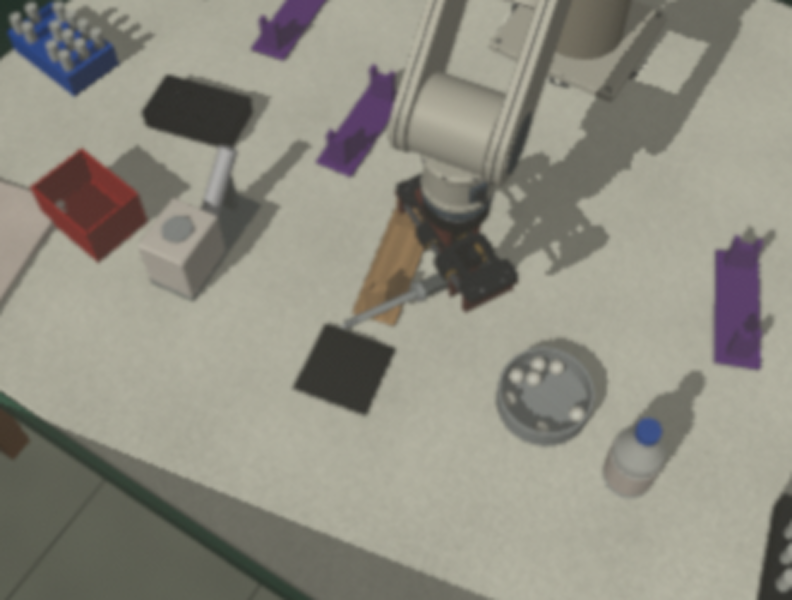

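The final picture shows the rod held level with its tip at (348,325), above the middle of the tile given the oblique view. All seven beads are in the bowl, and the bottle, red box and rack are where they were. I hand it in.

```bash
python3 -c "
from workcell import ctrl; print(ctrl.close_job())"
```

```text
the job is handed in; nothing more can be done
None
```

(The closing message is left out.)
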